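# Put the fruit away in the barn store

### The job

Put the fruit away for the winter. First pull the drawer of the little chest open, set the pear down inside it and push the drawer fully shut; then lower the two apples, one after the other, gently to the bottom of the deep stockpot, side by side. Bruise nothing: set each fruit down softly and let go of it only once it is at the bottom, never let it drop; leave the stockpot standing where it is and do not disturb anything else on the bench.

Things in the scene. Friction and masses are not known exactly. Their poses are not given: they have to be found in the camera images.
- apple_a: a russet apple, olive-brown, standing on its flat base: squat round body 64 mm across and 58 mm high, thin stem on top (11 mm, look only). Origin at its middle, 29 mm above its base, on the level where it is widest; z is its core axis, up at the start. About 130 g. Interchangeable with the other apple
- apple_b: the other russet apple, just like the first
- pear: a russet pear of the same colour, standing on its base: belly 58 mm across, tapering to a narrow neck, 79 mm high, thin stem on top (12 mm, look only). Origin on its core axis 30 mm above its base, where it is widest; z is the core axis, up at the start. About 140 g
- stockpot: a deep straight-sided aluminium stockpot without a lid, loose on the bench, 0.95 kg: 240 mm outer diameter, 160 mm high, wall 3 mm, inner floor 4 mm above its origin (centre of its underside), z up. Two loop handles near the rim on its own +y and -y sides reach 154 mm from its axis
- chest_top (a point): the middle of the front edge of the top board of a low brown wooden chest with one drawer, fixed to the bench (axes as the chest's: its -x is the drawer's side, toward the robot; +z up). The chest is 280 mm deep (x), 220 mm wide (y) and 140 mm high; this point is 140 mm above the bench, and the top board runs from here 265 mm back (+x), hiding what is under it. A jar stands on top
- chest_drawer0 (a joint): how far the drawer is out, in m: 0 fully shut, up to 0.197; it slides out along the chest's own -x. At the start it is shut or a little ajar. It takes a few N to move
- chest_drawer0_handle (a point): the grip point of the dark wooden knob on the drawer's front: the outer end of the knob, 35 mm out from the drawer's front face, 102 mm above the bench and 38 mm below the chest's top; it moves with the drawer. The knob's axis is along x; can be pinched from above across y
- drawer_in (a point): the point on the drawer's inner floor at the middle of its front wall's inner face, 22 mm above the bench, 56 mm behind the knob's grip point; it moves with the drawer; axes as the chest's (-x the way out). The drawer's inside runs from here 235 mm back (+x) and 89 mm to either side (y); side walls rise 96 mm above this point, the front 106 mm. Only the part pulled out is reachable from above
- jar: bystander: amber glass jar with a steel lid, 70 mm across, 110 mm high, on the chest
- flowerpot: bystander: empty terracotta flowerpot, 110 mm across, 100 mm high; origin under its centre
- bowl: bystander: shallow aluminium bowl, 150 mm across, only 50 mm high, not the deep pot; origin under its centre
- tin: bystander: food tin, 74 mm across, 110 mm high; origin under its centre
- screwdriver: bystander: screwdriver lying on the bench, 160 mm long along its x
- brush: bystander: wooden brush lying on the bench, 220 mm long along its x
- seedbox: bystander: small cardboard box, 60 x 50 x 45 mm
There are look-alikes about, which are no part of the job. Leave any blue look-alike of the apple_a alone. What is shaped like the pear but pink is not meant.

How it is judged:
By the outcome, as a careful person would: the job done as asked, in the order asked, and still so for the second after the job is handed in, with the robot touching nothing.
It also fails if it takes over 72 s, if anything falls off the work surface, if the arm or the gripper's body presses on something with over 40 N, if the wrist force passes 120 N, or if a joint passes its speed limit or range.

### The arm

A 6-joint arm with a two-finger parallel gripper is mounted at the origin on the work surface. World frame = base frame: x ahead of the robot, y to its left, z up, the work surface at z = 0. Lengths are in m, angles in rad, forces in N, time in s.
With the tool pointing down it reaches from about 0.3 to 0.775 m from the base axis. Payload 14.6 kg.
Tool frame: the origin (TCP) lies at the very end of the fingers, on their centre line; the grasp point (between the pads) lies 19 mm behind it; z points along the fingers, y is the line along which they close (so a half turn about z gives the same grasp; the last joint's range is limited). The gripper opens to 94 mm and grips with 3 to 60 N. Pads are 16 mm wide; open, the fingers measure 119 mm over their backs; the gripper's body (75 mm by 177 mm) begins 78 mm behind the grasp point.
Start: joints at [-1.233, 0.3, 1.521, -0, 1.321, -0.067], TCP at [0.217, -0.506, 0.205] pointing down, gripper open.
Joint ranges: [-3.03, 3.03], [-0.79, 2.21], [0.23, 2.52], [-1.04, 4.18], [0, 3.07], [-2.55, 2.55]. Speed limits (rad/s): [2.22, 2.22, 2.57, 3.14, 3.14, 3.14].

### API

Orientations are given as [roll, pitch, yaw] about the fixed x, y, z axes, in that order (R = Rz(yaw) Ry(pitch) Rx(roll)).
In Python, from station import ctrl gives the robot as it stands. The module is installed in compiled form; this text tells all that it offers.
- The arm moves only by the tool step_arm, never from a script. Its argument "deltas" is a list of rows, each an object with "dp": the shift along the tool's x, y, z scaled (see below), a list of three; "twist": the turn about the tool's z scaled (see below). In form: [{"dp": [tx, ty, tz], "twist": twist}, ...]. A call has 1 to 12 rows; each row shifts and turns the commanded pose from where the row before left it, along the tool's axes as they then stand; what a row does not reach is not made up. The controller multiplies each number of a shift by 0.04 m and each number of a turn by 4 degrees. A row lasts 1/10 s, in which the tool goes at most 50 mm and 8.59 degrees, less where a joint would pass 70% of its speed; a pose out of reach is approached as far as the arm can. A call with a number of a shift or a turn outside -1 to 1 is refused whole. A call with a gripper value outside its range is refused whole. "gripper" is the opening, from -1 (shut) to 1 (fully open), set as the call begins (left out, the last holds). The fingers move at their own pace and stop on an object; "squeeze" is the grip in N (left out, the last holds). Time passes only in rows, so rows that do not move let the fingers close. It gives the time, the measured TCP pose, the force, the opening and the grip force at its end, in the units of the state.
- ctrl.get_obs(): the state, without advancing time (a new reading comes with each control period).
- ctrl.camera(name): name is "scene" or "top"; returns (picture, depth): 400x640x3 uint8, red, green, blue; 400x640 float32, m along the optical axis (not along the pixel's ray), 0 where there is no reading.
- ctrl.get_calibration(name): a dict with "fx", "fy", "cx", "cy" (pixels), "distortion" ([k1, k2, p1, p2, k3] as OpenCV has them; the pictures are not rectified), "world_to_cam" (4x4, takes a point from world to camera coordinates). Camera axes: x right, y down, z forward; pixel columns grow to the right and rows downward; lengths in m; the calibration is good to about 2 mm. A picture is of the moment at which its call begins. get_calibration takes no time and is no camera call.
- ctrl.hand_in(): hands the job in; it is judged then, once.
Trained networks look in the newest picture that a camera, given by its name, has taken for a name from the list of things; names that differ only in an ending like _2 or _b are one class to them, and where a whole thing is asked for, a point or a joint stands for the part that bears it (a point fixed in the world has none). Each returns a list of dicts, best first, with "conf" (0 to 1); they miss things now and then, are a little off and sometimes report something else, mostly with a low value. They report only what shows in the picture. A call takes as long as a camera call. They do not tell look-alikes from the thing itself.
- ctrl.spot_in(camera, label): "rect" ([left, top, right, bottom] as shares, 0 to 1, of the picture: columns of its width, rows of its height, round what is visible of it).
- ctrl.cut_out(camera, label): "pixels" (400x640 bool, what is visible of it) and "rect" ([left, top, right, bottom] as shares, 0 to 1, of the picture: columns of its width, rows of its height, round what is visible of it).
The state is a dict: "time_s": time; "qpos": joint angles; "joint_vel": joint speeds; "tau": joint torques, N m; "ee_pos": TCP position; "eef_rot": TCP orientation; "force": force on the tool from outside, world axes, zero at the start; "moment": the same for the moment, N m; "grip_width": finger opening in m; "grip_force": force on a finger pad.
Only numpy, scipy, OpenCV 4.12 (cv2) and the standard library are available. Lean on these libraries where they do the work, as an engineer would, in place of code of your own. Each camera call takes 0.05 s, during which the arm holds its last target. There are 200 camera calls.

## Working session

There is one attempt and no reset: what is moved stays moved. The work goes in short steps, Python scripts to look and compute and a tool call to move; the robot and the scene stay as the last step left them, time stands still between calls to the robot, and variables do not carry over. Pictures are saved under pics/ and viewed, at most 10 in all, crops included, and the job is handed in when it is done.

Besides the shell and the picture viewer there is one more tool, called after "Emit:" as name([rows], argument=value, ...), one row to a line, values as JSON. step_arm: Moves the arm, as the interface text tells. Its arguments: {"type":"object","properties":{"deltas":{"type":"array"},"gripper":{"type":"number"},"squeeze":{"type":"number"}},"required":["deltas"]}

```bash
mkdir -p pics
cat > h.py <<'E'
from station import ctrl
import numpy as np, cv2
def cal(n):
    c=ctrl.get_calibration(n); K=np.array([[c['fx'],0,c['cx']],[0,c['fy'],c['cy']],[0,0,1.]])
    return K,np.array(c['distortion'],float),np.array(c['world_to_cam'])
def cloud(n,depth):
    K,D,T=cal(n); v,u=np.mgrid[0:400,0:640]
    p=cv2.undistortPoints(np.stack([u,v],-1).reshape(-1,1,2).astype(np.float64),K,D).reshape(400,640,2)
    P=np.dstack([p*depth[...,None],depth]); R,t=T[:3,:3],T[:3,3]
    return (P-t)@R          # world xyz per pixel
def project(n,X):
    K,D,T=cal(n); r=cv2.Rodrigues(T[:3,:3])[0]
    return cv2.projectPoints(np.array(X,float).reshape(-1,1,3),r,T[:3,3],K,D)[0].reshape(-1,2)
def save(name,img): cv2.imwrite('pics/'+name,cv2.cvtColor(img,cv2.COLOR_RGB2BGR))
E
python3 - <<'E'
from h import *
np.set_printoptions(precision=3,suppress=True)
d={}
for n in('scene','top'):
    im,de=ctrl.camera(n); save(n+'0.png',im); np.savez('pics/'+n+'0.npz',im=im,de=de); W=cloud(n,de)
    K,D,T=cal(n); print(n,'cam at',-T[:3,:3].T@T[:3,3],K[0,0])
    for l in ['apple_a','pear','stockpot','chest_drawer0_handle','chest_drawer0','jar','flowerpot','bowl','tin','screwdriver','brush','seedbox']:
        for r in ctrl.cut_out(n,l):
            if r['conf']<.3: continue
            m=r['pixels']&(de>0); P=W[m]
            if len(P)<5: continue
            v,u=np.nonzero(m); c=im[m].mean(0)
            print(l,round(r['conf'],2),'px',int(u.mean()),int(v.mean()),len(P),'lo',np.percentile(P,3,0),'hi',np.percentile(P,97,0),'rgb',c.astype(int))
print(ctrl.get_obs())
E
```

```text
scene cam at [1.147 0.642 1.245] 448.26525662539063
apple_a 0.73 px 315 236 308 lo [0.58  0.056 0.022] hi [0.63  0.108 0.061] rgb [ 42  61 104]
apple_a 0.68 px 322 191 254 lo [ 0.44  -0.059  0.02 ] hi [ 0.489 -0.012  0.061] rgb [94 80 38]
apple_a 0.62 px 295 209 275 lo [ 0.558 -0.065  0.023] hi [ 0.608 -0.015  0.06 ] rgb [98 83 40]
apple_a 0.45 px 377 268 814 lo [ 0.512  0.205 -0.001] hi [0.602 0.409 0.132] rgb [130  93  59]
pear 0.65 px 272 225 261 lo [ 0.658 -0.061  0.018] hi [ 0.703 -0.022  0.079] rgb [85 71 34]
pear 0.64 px 298 259 324 lo [ 0.657  0.081 -0.001] hi [0.725 0.13  0.078] rgb [132  79  80]
stockpot 0.93 px 258 148 4544 lo [ 0.403 -0.424 -0.   ] hi [ 0.637 -0.189  0.156] rgb [89 85 78]
stockpot 0.7 px 322 191 253 lo [ 0.44  -0.061  0.023] hi [ 0.488 -0.012  0.061] rgb [95 81 39]
chest_drawer0_handle 0.7 px 376 268 670 lo [0.545 0.209 0.058] hi [0.599 0.409 0.131] rgb [129  90  57]
chest_drawer0_handle 0.55 px 341 200 150 lo [0.38  0.016 0.009] hi [0.466 0.036 0.029] rgb [83 52 34]
chest_drawer0_handle 0.53 px 322 191 228 lo [ 0.44  -0.058  0.027] hi [ 0.488 -0.012  0.0
[... 2294 characters left out ...]
0.411 -0.424  0.001] hi [ 0.632 -0.191  0.158] rgb [105  99  90]
brush 0.43 px 216 183 1672 lo [0.547 0.196 0.019] hi [0.632 0.394 0.129] rgb [103  72  40]
seedbox 0.74 px 373 276 464 lo [ 0.326 -0.15   0.027] hi [ 0.383 -0.098  0.048] rgb [110  80  44]
{'time_s': 1.3, 'qpos': array([-1.233,  0.3  ,  1.521,  0.   ,  1.321, -0.067]), 'joint_vel': array([-0.   , -0.   ,  0.   ,  0.001,  0.   , -0.002]), 'tau': array([ -0.001, -53.167, -35.292,   0.071,   0.021,  -0.   ]), 'ee_pos': array([ 0.217, -0.506,  0.205]), 'eef_rot': array([ 3.142, -0.   ,  0.405]), 'force': array([ 0.506,  0.377, -0.248]), 'moment': array([-0.016,  0.054, -0.014]), 'grip_force': 0.0, 'grip_width': 0.09357678525488512}
```

View pics/top0.png

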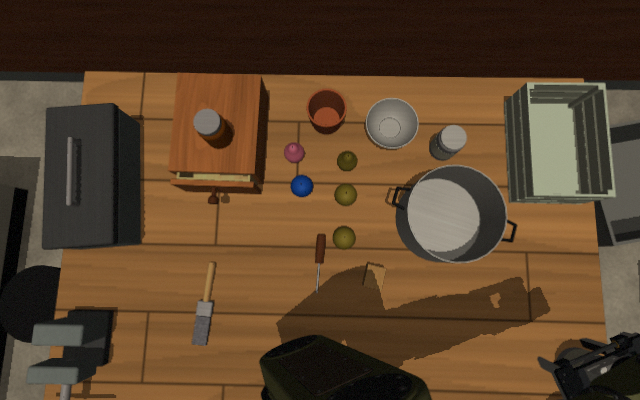

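View pics/scene0.png

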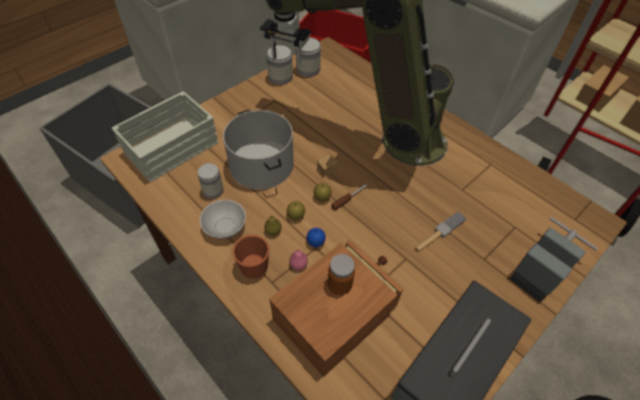

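Run:
```python
from h import *
from scipy.optimize import least_squares
np.set_printoptions(precision=4,suppress=True)
C={n:(lambda f:(f['im'],cloud(n,f['de']),f['de']))(np.load(f'pics/{n}0.npz')) for n in('scene','top')}
def pts(n,lo,hi):
    W=C[n][1]; m=(C[n][2]>0)&np.all((W>lo)&(W<hi),-1); return W[m]
for n in C:
    # chest top
    P=pts(n,[.5,.15,.130],[.95,.45,.147]); r=cv2.minAreaRect((P[:,:2]*1000).astype(np.float32)); print(n,'chest top z',np.median(P[:,2]),r,cv2.boxPoints(r)/1000)
    P=pts(n,[.45,.25,.05],[.56,.36,.15]); print('knobregion',len(P),np.percentile(P,[1,50,99],axis=0))
    for nm,c,r0 in[('apA',(.583,-.042),.032),('apB',(.462,-.042),.032),('pear',(.678,-.045),.029)]:
        P=pts(n,[c[0]-.045,c[1]-.045,.012],[c[0]+.045,c[1]+.045,.1])
        Q=P[(P[:,2]<.05)]
        s=least_squares(lambda x:np.linalg.norm((P if nm!='pear' else Q)-x[[0,1,2]],axis=1)-r0,[*c,.03],loss='soft_l1',f_scale=.002)
        print(nm,len(P),s.x,'rms',np.sqrt(np.mean(s.fun**2)),'top',P[:,2].max(),'tip xy',P[P[:,2]>np.percentile(P[:,2],90)][:,:2].mean(0))
    P=pts(n,[.35,-.46,.153],[.68,-.15,.166])
    s=least_squares(lambda x:np.hypot(*(P[:,:2]-x[:2]).T)-.1185,[.52,-.307],loss='soft_l1',f_scale=.002)
    print('pot rim',s.x,np.abs(s.fun).mean(),np.median(P[:,2]),len(P))
    F=pts(n,[.47,-.36,-.01],[.57,-.25,.02]);print('floor z',np.median(F[:,2]) if len(F) else 0,
      'handles',[np.round(P_.mean(0),3) for P_ in [pts(n,[.3,-.5,.08],[.75,-.1,.165])] for P_ in [P_[(np.hypot(*(P_[:,:2]-s.x).T)>.13)&(P_[:,1]>-.3)],P_[(np.hypot(*(P_[:,:2]-s.x).T)>.13)&(P_[:,1]<-.3)]] if len(P_)])
```

```text
scene chest top z 0.1393958445037065 ((730.1689453125, 299.09197998046875), (223.43753051757812, 296.3616638183594), 88.90003204345703) [[0.5799 0.1902]
 [0.8762 0.1845]
 [0.8805 0.4079]
 [0.5842 0.4136]]
knobregion 72 [[0.5374 0.2921 0.1002]
 [0.5498 0.3053 0.1117]
 [0.559  0.3163 0.1174]]
apA 283 [ 0.5777 -0.0458  0.0289] rms 0.002433801472536039 top 0.06768831702829219 tip xy [ 0.5808 -0.0443]
apB 266 [ 0.4576 -0.0428  0.0288] rms 0.0026550685686997735 top 0.0678765585962412 tip xy [ 0.4601 -0.0399]
pear 268 [ 0.6756 -0.0493  0.028 ] rms 0.0016563826337360448 top 0.09182633307432067 tip xy [ 0.6784 -0.0463]
pot rim [ 0.5201 -0.3056] 0.001772285069938299 0.1567564251961781 265
floor z 0.002761095532442597 handles [array([ 0.672, -0.251,  0.111]), array([ 0.692, -0.341,  0.111])]
top chest top z 0.13924160326399498 ((728.5975341796875, 299.33673095703125), (222.7581329345703, 296.98822021484375), 88.93756103515625) [[0.5781 0.1907]
 [0.875  0.1852]
 [0.8791 0.4079]
 [0.5822 0.4135]]
knobregion 92 [[0.5364 0.288  0.0978]
 [0.5451 0.2985 0.1114]
 [0.5593 0.3122 0.1176]]
apA 401 [ 0.5791 -0.046   0.0285] rms 0.001656592059694353 top 0.06624664206691668 tip xy [ 0.5782 -0.0458]
apB 421 [ 0.4589 -0.0427  0.0286] rms 0.0016248155853791186 top 0.06790191101676747 tip xy [ 0.459  -0.0418]
pear 328 [ 0.6775 -0.0491  0.0279] rms 0.000931899276536481 top 0.09169766050445533 tip xy [ 0.6768 -0.0486]
pot rim [ 0.5171 -0.3079] 0.0010865137152246942 0.1589899301706128 563
floor z 0.004012892289726431 handles [array([ 0.65 , -0.239,  0.117]), array([ 0.669, -0.349,  0.114])]
```

Emit:
step_arm([
  {"dp":[0,0,-0.25],"twist":1},
  {"dp":[0,0,-0.25],"twist":1},
  {"dp":[0,0,-0.25],"twist":1},
  {"dp":[0,0,-0.25],"twist":1},
  {"dp":[0,0,-0.25],"twist":1},
  {"dp":[0,0,-0.25],"twist":1},
  {"dp":[0.36,-0.96,0],"twist":0.07},
  {"dp":[0.36,-0.96,0],"twist":0},
  {"dp":[0.36,-0.96,0],"twist":0},
  {"dp":[0.36,-0.96,0],"twist":0},
  {"dp":[0.36,-0.96,0],"twist":0},
  {"dp":[0.36,-0.96,0],"twist":0},
], gripper=1)

```text
time_s: 2.5
ee_pos: [0.3074, -0.2752, 0.2656]
eef_rot: [3.141, -0.0, -0.019]
force: [1.2, -0.4, 0.6]
grip_width: 0.0939
grip_force: 0.0
```

Emit:
step_arm([
  {"dp":[0.36,-0.96,0],"twist":0},
  {"dp":[0.36,-0.96,0],"twist":0},
  {"dp":[0.36,-0.96,0],"twist":0},
  {"dp":[0.36,-0.96,0],"twist":0},
  {"dp":[0.36,-0.96,0],"twist":0},
  {"dp":[0.36,-0.96,0],"twist":0},
  {"dp":[0.36,-0.96,0],"twist":0},
  {"dp":[0.36,-0.96,0],"twist":0},
  {"dp":[0.36,-0.96,0],"twist":0},
  {"dp":[0.36,-0.96,0],"twist":0},
  {"dp":[0.36,-0.96,0],"twist":0},
])

```text
time_s: 3.6
ee_pos: [0.4739, 0.1444, 0.2656]
eef_rot: [-3.142, -0.0, -0.019]
force: [0.6, -1.1, 0.5]
grip_width: 0.0939
grip_force: 0.0
```

Run:
```python
from h import *
np.set_printoptions(precision=4,suppress=True)
f=np.load('pics/scene0.npz'); W=cloud('scene',f['de']); m=(f['de']>0)&np.all((W>[.45,.24,.04])&(W<[.62,.36,.14]),-1); P=W[m]
for n in('scene','top'):
    f=np.load(f'pics/{n}0.npz'); W=cloud(n,f['de']); m=(f['de']>0)&np.all((W>[.45,.24,.04])&(W<[.64,.36,.15]),-1); P=W[m]
    for a in np.arange(.53,.63,.006):
        q=P[(P[:,0]>=a)&(P[:,0]<a+.006)]
        if len(q): print(n,round(a,3),len(q),'y',q[:,1].min(),q[:,1].max(),'z',q[:,2].min(),q[:,2].max())
o=ctrl.get_obs(); print(o['time_s'],o['ee_pos'],o['eef_rot'],o['qpos'],o['force'])
```

```text
scene 0.536 15 y 0.29244857202324004 0.31592414035913857 z 0.1066784412113112 0.11697191131763249
scene 0.542 15 y 0.2935191217422391 0.31683755742239306 z 0.10375812812281456 0.11718402588191962
scene 0.548 24 y 0.2916706823599818 0.31611305344665763 z 0.10026269174623716 0.11744304663836191
scene 0.554 18 y 0.294830363712514 0.3126219940449183 z 0.10012250543359764 0.1170596758260419
scene 0.56 6 y 0.30106365143125635 0.3083822724131519 z 0.10425523617177171 0.11068604620669124
scene 0.566 6 y 0.29834224071444176 0.30678105543374035 z 0.10567646332334493 0.11325799303315291
scene 0.572 2 y 0.3151463589794008 0.31981756666517036 z 0.12030853912884729 0.12227373244441476
scene 0.578 50 y 0.24107643693684977 0.3586164641509374 z 0.12121283892228076 0.1310651213953866
scene 0.584 81 y 0.24129282590547224 0.35987469073373357 z 0.12286548595049138 0.13225361161391383
scene 0.59 139 y 0.24023151016443325 0.3598652335247898 z 0.11204720002903835 0.13139949803969533
scene 0.596 59 y 0.24046530185259082 0.35768496621124 z 0.1129444269380368 0.12905713889589654
scene 0.602 1 y 0.3570500227700
[... 1415 characters left out ...]
op 0.596 71 y 0.2410932048757515 0.3597823882179158 z 0.11167551823534162 0.12087104085965994
top 0.602 1 y 0.3515076819581644 0.3515076819581644 z 0.1131014722160152 0.1131014722160152
top 0.608 84 y 0.2412991825536437 0.3568055004898564 z 0.12586427231599054 0.1419706291683315
top 0.614 107 y 0.24184093843161059 0.35948907645468103 z 0.13488189210523835 0.14419835663880154
top 0.62 106 y 0.24218240742930425 0.3594991831145001 z 0.13522744718151308 0.14332712164601732
top 0.626 110 y 0.24012401130048164 0.35970634964675946 z 0.13569972080430967 0.14438931049136894
3.6 [0.4739 0.1444 0.2656] [-3.1416 -0.0004 -0.0187] [ 0.2218  0.135   1.5813 -0.0001  1.4249  1.8114] [ 0.5767 -1.0894  0.5411]
```

Emit:
step_arm([
  {"dp":[0.44,-1,0],"twist":0},
  {"dp":[0.44,-1,0],"twist":0},
  {"dp":[0.44,-1,0],"twist":0},
  {"dp":[0.44,-1,0],"twist":0},
  {"dp":[0,0,0.9],"twist":0},
  {"dp":[0,0,0.9],"twist":0},
  {"dp":[0,0,0.9],"twist":0},
  {"dp":[0,0,0.9],"twist":0},
  {"dp":[0,0,0.9],"twist":0},
  {"dp":[0,0,0.05],"twist":0},
])

```text
time_s: 4.6
ee_pos: [0.5449, 0.3002, 0.0789]
eef_rot: [3.138, 0.007, -0.019]
force: [-0.7, 0.2, 0.5]
grip_width: 0.0941
grip_force: 0.0
```

Emit:
step_arm([
  {"dp":[0,0,0],"twist":0},
  {"dp":[0,0,0],"twist":0},
  {"dp":[0,0,0],"twist":0},
  {"dp":[0,0,0],"twist":0},
  {"dp":[0,0,0],"twist":0},
], gripper=-1, squeeze=15)

```text
time_s: 5.1
ee_pos: [0.5472, 0.3013, 0.0842]
eef_rot: [-3.141, -0.001, -0.019]
force: [-0.2, -0.0, 1.0]
grip_width: 0.0574
grip_force: 0.0
```

Emit:
step_arm([
  {"dp":[0,0,0],"twist":0},
  {"dp":[0,0,0],"twist":0},
  {"dp":[0,0,0],"twist":0},
  {"dp":[0,0,0],"twist":0},
  {"dp":[0,0,0],"twist":0},
])

```text
time_s: 5.6
ee_pos: [0.547, 0.3019, 0.0834]
eef_rot: [-3.14, -0.0, -0.019]
force: [1.7, 4.9, -1.3]
grip_width: 0.0272
grip_force: 15.0
```

Emit:
step_arm([
  {"dp":[-0.2,0,0],"twist":0},
  {"dp":[-0.4,0,0],"twist":0},
  {"dp":[-0.4,0,0],"twist":0},
  {"dp":[-0.4,0,0],"twist":0},
  {"dp":[-0.4,0,0],"twist":0},
  {"dp":[-0.4,0,0],"twist":0},
  {"dp":[-0.4,0,0],"twist":0},
  {"dp":[-0.4,0,0],"twist":0},
  {"dp":[-0.4,0,0],"twist":0},
  {"dp":[-0.4,0,0],"twist":0},
  {"dp":[-0.2,0,0],"twist":0},
  {"dp":[0,0,0],"twist":0},
])

```text
time_s: 6.8
ee_pos: [0.3862, 0.3047, 0.0835]
eef_rot: [-3.141, 0.0, -0.018]
force: [-0.2, 5.4, -4.3]
grip_width: 0.0273
grip_force: 15.0
```

Emit:
step_arm([
  {"dp":[0,0,0],"twist":0},
  {"dp":[0,0,0],"twist":0},
  {"dp":[0,0,0],"twist":0},
  {"dp":[0,0,0],"twist":0},
], gripper=0)

```text
time_s: 7.2
ee_pos: [0.3872, 0.3041, 0.0835]
eef_rot: [3.142, -0.0, -0.019]
force: [0.5, -0.7, -0.3]
grip_width: 0.0467
grip_force: 0.0
```

Emit:
step_arm([
  {"dp":[0,0,-1],"twist":0},
  {"dp":[0,0,-1],"twist":0},
  {"dp":[0,0,-1],"twist":0},
  {"dp":[0,0,-1],"twist":0},
  {"dp":[0.74,0.87,0],"twist":0},
  {"dp":[0.74,0.87,0],"twist":0},
  {"dp":[0.74,0.87,0],"twist":0},
  {"dp":[0.74,0.87,0],"twist":0},
  {"dp":[0.74,0.87,0],"twist":0},
  {"dp":[0.74,0.87,0],"twist":0},
  {"dp":[0.74,0.87,0],"twist":0},
  {"dp":[0.74,0.87,0],"twist":0},
], gripper=1)

```text
time_s: 8.4
ee_pos: [0.6194, 0.0195, 0.2434]
eef_rot: [3.142, 0.0, -0.019]
force: [0.8, 1.2, 0.9]
grip_width: 0.0942
grip_force: 0.0
```

Emit:
step_arm([
  {"dp":[0.74,0.87,0],"twist":0},
  {"dp":[0.74,0.87,0],"twist":0},
  {"dp":[0,0,0.9],"twist":0},
  {"dp":[0,0,0.9],"twist":0},
  {"dp":[0,0,0.9],"twist":0},
  {"dp":[0,0,0],"twist":0},
  {"dp":[0,0,0],"twist":0},
])

```text
time_s: 9.1
ee_pos: [0.6766, -0.0494, 0.1364]
eef_rot: [3.141, -0.0, -0.019]
force: [0.3, 0.0, 0.0]
grip_width: 0.0939
grip_force: 0.0
```

Run:
```python
from h import *
np.set_printoptions(precision=4,suppress=True)
o=ctrl.get_obs(); print(o['time_s'],o['ee_pos'],o['eef_rot'],o['qpos'])
im,de=ctrl.camera('top'); W=cloud('top',de); save('top1.png',im); np.savez('pics/top1.npz',im=im,de=de)
m=(de>0)&np.all((W>[.3,.19,.03])&(W<[.65,.42,.15]),-1); P=W[m]
for a in np.arange(.36,.65,.012):
    q=P[(P[:,0]>=a)&(P[:,0]<a+.012)]
    if len(q): print(round(a,3),len(q),'y',q[:,1].min(),q[:,1].max(),'z',q[:,2].min(),q[:,2].max())
```

```text
9.1 [ 0.6766 -0.0494  0.1364] [ 3.1415 -0.0001 -0.019 ] [-0.1269  0.6447  1.1829 -0.0001  1.3139  1.463 ]
0.372 44 y 0.29018502330092094 0.31461065812500427 z 0.10074240230167993 0.11747941156888111
0.384 46 y 0.2904133501970414 0.31522095778376746 z 0.09791802373961236 0.11748733793106705
0.396 24 y 0.29696693810839114 0.30947101793525555 z 0.09965873569054645 0.10966508317336296
0.408 131 y 0.19662522594334475 0.4012947072923755 z 0.030611541910072256 0.1311105490711071
0.42 452 y 0.19621749857680681 0.41068341023823657 z 0.03429117043609391 0.13179911277534298
0.432 259 y 0.19829138173397415 0.40958322698014515 z 0.03084397140554905 0.12999206005398983
0.444 111 y 0.2077639145596745 0.3976889255956063 z 0.03006603615228022 0.11996785327505675
0.456 113 y 0.20731099218032603 0.39636041249603166 z 0.03154506943269018 0.12079146628044583
0.468 113 y 0.20719801376978014 0.39818519951706655 z 0.03120607386603745 0.12201126791264351
0.48 107 y 0.20734970454695378 0.39681564972385525 z 0.03062004283503484 0.12029542160125678
0.492 110 y 0.20682818164334885 0.3963050068539776 z 0.03142984
[... 534 characters left out ...]
369526974 z 0.030945578188985825 0.11992735548440306
0.576 111 y 0.20535309314964117 0.39594351371828546 z 0.03020289960545912 0.12061847557619944
0.588 102 y 0.20478504898357958 0.3943824283992234 z 0.03231587359642585 0.11978563841189377
0.6 207 y 0.19021291210238273 0.3942115425487463 z 0.03001092358101028 0.1434886392101998
0.612 518 y 0.19000513417283701 0.4102421722651807 z 0.031032260203012037 0.14392587907803756
0.624 433 y 0.1900194949067293 0.40847302082112685 z 0.03557136012935605 0.14460720893189155
0.636 411 y 0.1900268077429774 0.40974373210835974 z 0.03024260654835961 0.1442299208566018
0.648 66 y 0.19005943003867687 0.3934934639153418 z 0.06640164207103696 0.14348023872983054
```

View pics/top1.png

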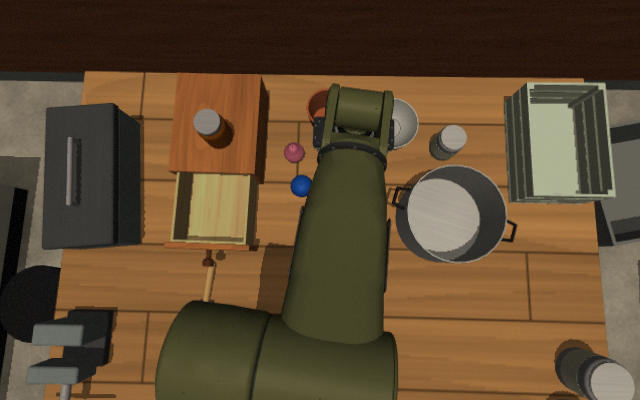

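Emit:
step_arm([
  {"dp":[0,0,0.75],"twist":0},
  {"dp":[0,0,0.75],"twist":0},
  {"dp":[0,0,0.75],"twist":0},
  {"dp":[0,0,0.5],"twist":0},
  {"dp":[0,0,0.3],"twist":0},
  {"dp":[0,0,0.06],"twist":0},
])

```text
time_s: 9.75
ee_pos: [0.6768, -0.0493, 0.0116]
eef_rot: [3.142, -0.001, -0.019]
force: [-0.3, 0.4, 0.4]
grip_width: 0.0945
grip_force: 0.0
```

Emit:
step_arm([
  {"dp":[0,0,0],"twist":0},
  {"dp":[0,0,0],"twist":0},
  {"dp":[0,0,0],"twist":0},
  {"dp":[0,0,0],"twist":0},
  {"dp":[0,0,0],"twist":0},
  {"dp":[0,0,0],"twist":0},
  {"dp":[0,0,0],"twist":0},
], gripper=-1, squeeze=8)

```text
time_s: 10.45
ee_pos: [0.6765, -0.0493, 0.0115]
eef_rot: [-3.142, -0.001, -0.019]
force: [-0.7, 2.0, 3.7]
grip_width: 0.0571
grip_force: 8.0
```

Emit:
step_arm([
  {"dp":[0,0,-0.2],"twist":0},
  {"dp":[0,0,-0.5],"twist":0},
  {"dp":[0,0,-1],"twist":0},
  {"dp":[0,0,-1],"twist":0},
  {"dp":[0,0,-1],"twist":0},
  {"dp":[0,0,-1],"twist":0},
  {"dp":[0,0,-0.5],"twist":0},
  {"dp":[-0.2,-0.43,0],"twist":0},
  {"dp":[-0.41,-0.87,0],"twist":0},
  {"dp":[-0.41,-0.87,0],"twist":0},
])

```text
time_s: 11.45
ee_pos: [0.6364, 0.0388, 0.2191]
eef_rot: [3.142, 0.0, -0.02]
force: [1.0, 0.9, -0.2]
grip_width: 0.0574
grip_force: 8.0
```

Emit:
step_arm([
  {"dp":[-0.41,-0.87,0],"twist":0},
  {"dp":[-0.41,-0.87,0],"twist":0},
  {"dp":[-0.41,-0.87,0],"twist":0},
  {"dp":[-0.41,-0.87,0],"twist":0},
  {"dp":[-0.41,-0.87,0],"twist":0},
  {"dp":[-0.41,-0.87,0],"twist":0},
  {"dp":[-0.41,-0.87,0],"twist":0},
  {"dp":[-0.2,-0.43,0],"twist":0},
  {"dp":[0,0,0],"twist":0},
  {"dp":[0,0,0],"twist":0},
])

```text
time_s: 12.45
ee_pos: [0.5194, 0.3011, 0.2192]
eef_rot: [3.141, -0.0, -0.018]
force: [0.5, -1.1, -1.8]
grip_width: 0.0571
grip_force: 8.0
```

Emit:
step_arm([
  {"dp":[0,0,0.6],"twist":0},
  {"dp":[0,0,1],"twist":0},
  {"dp":[0,0,1],"twist":0},
  {"dp":[0,0,0.8],"twist":0},
  {"dp":[0,0,0.4],"twist":0},
  {"dp":[0,0,0.2],"twist":0},
  {"dp":[0,0,0],"twist":0},
])

```text
time_s: 13.15
ee_pos: [0.5196, 0.3004, 0.0585]
eef_rot: [3.141, 0.001, -0.02]
force: [-0.6, -0.0, -1.9]
grip_width: 0.057
grip_force: 8.0
```

Run:
```python
from h import *
f=np.load('pics/top1.npz'); W=cloud('top',f['de'])
m=(f['de']>0)&np.all((W>[.45,.23,.0])&(W<[.58,.37,.05]),-1); print(np.percentile(W[m][:,2],[5,50,95]),m.sum())
m=(f['de']>0)&np.all((W>[.42,.23,.10])&(W<[.45,.37,.15]),-1); print('front wall',np.percentile(W[m][:,2],[50,95]))
print(ctrl.get_obs()['force'])
```

```text
[0.01830372 0.02153959 0.02462965] 2214
front wall [0.12546321 0.12956075]
[-0.63482605 -0.0215952  -1.86900248]
```

Emit:
step_arm([
  {"dp":[0,0,0.2],"twist":0},
  {"dp":[0,0,0.2],"twist":0},
  {"dp":[0,0,0.1],"twist":0},
  {"dp":[0,0,0.05],"twist":0},
  {"dp":[0,0,0.03],"twist":0},
  {"dp":[0,0,0],"twist":0},
])

```text
time_s: 13.75
ee_pos: [0.5194, 0.3014, 0.0359]
eef_rot: [-3.142, -0.0, -0.019]
force: [-0.1, -0.7, -1.6]
grip_width: 0.0571
grip_force: 8.0
```

Emit:
step_arm([
  {"dp":[0,0,0.03],"twist":0},
  {"dp":[0,0,0.02],"twist":0},
  {"dp":[0,0,0],"twist":0},
])

```text
time_s: 14.05
ee_pos: [0.5193, 0.3013, 0.0338]
eef_rot: [3.142, 0.0, -0.019]
force: [0.4, -0.4, -1.1]
grip_width: 0.057
grip_force: 8.0
```

Emit:
step_arm([
  {"dp":[0,0,0.02],"twist":0},
  {"dp":[0,0,0.01],"twist":0},
  {"dp":[0,0,0],"twist":0},
])

```text
time_s: 14.35
ee_pos: [0.5198, 0.3014, 0.0334]
eef_rot: [-3.141, -0.001, -0.019]
force: [-1.1, -1.9, 4.4]
grip_width: 0.0571
grip_force: 8.0
```

Emit:
step_arm([
  {"dp":[0,0,0],"twist":0},
  {"dp":[0,0,0],"twist":0},
  {"dp":[0,0,0],"twist":0},
  {"dp":[0,0,0],"twist":0},
  {"dp":[0,0,-0.2],"twist":0},
  {"dp":[0,0,-0.5],"twist":0},
  {"dp":[0,0,-1],"twist":0},
  {"dp":[0,0,-1],"twist":0},
  {"dp":[0,0,-1],"twist":0},
  {"dp":[0,0,0],"twist":0},
], gripper=1)

```text
time_s: 15.35
ee_pos: [0.5211, 0.3023, 0.1872]
eef_rot: [-3.137, -0.008, -0.019]
force: [0.5, 0.0, -0.2]
grip_width: 0.0945
grip_force: 0.0
```

Emit:
step_arm([
  {"dp":[-0.97,0,0],"twist":0},
  {"dp":[-0.97,0,0],"twist":0},
  {"dp":[-0.97,0,0],"twist":0},
  {"dp":[-0.97,0,0],"twist":0},
  {"dp":[-0.97,0,0],"twist":0},
  {"dp":[0,0,0],"twist":0},
  {"dp":[0,0,0.9],"twist":0},
  {"dp":[0,0,0.9],"twist":0},
  {"dp":[0,0,0.4],"twist":0},
  {"dp":[0,0,0],"twist":0},
  {"dp":[0,0,0],"twist":0},
], gripper=-1)

```text
time_s: 16.45
ee_pos: [0.3259, 0.3052, 0.0933]
eef_rot: [-3.141, -0.0, -0.019]
force: [0.3, -0.0, -0.3]
grip_width: 0.0094
grip_force: 0.0
```

Run:
```python
from h import *
im,de=ctrl.camera('top'); save('top2.png',im)
im2,_=ctrl.camera('scene'); save('sc2.png',np.vstack([im[130:290,130:330].repeat(2,0).repeat(2,1),im2[180:340,280:480].repeat(2,0).repeat(2,1)])[:600])
W=cloud('top',de);m=(de>0)&np.all((W>[.44,.23,.03])&(W<[.58,.37,.2]),-1);P=W[m];print(len(P),P[:,2].max(),P[P[:,2]>.04].mean(0))
```

```text
366 0.11877122039540106 [0.51666217 0.29352922 0.07482652]
```

View pics/sc2.png

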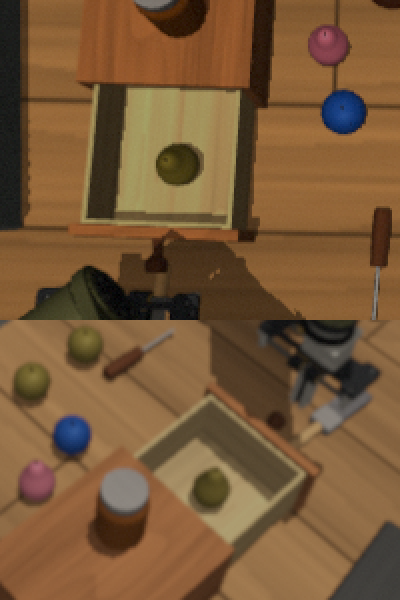

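Emit:
step_arm([
  {"dp":[0,0,0.3],"twist":0},
  {"dp":[0.4,0,0],"twist":0},
  {"dp":[0.3,0,0],"twist":0},
  {"dp":[0.1,0,0],"twist":0},
  {"dp":[0.1,0,0],"twist":0},
  {"dp":[0.15,0,0],"twist":0},
  {"dp":[0.2,0,0],"twist":0},
  {"dp":[0.3,0,0],"twist":0},
  {"dp":[0.4,0,0],"twist":0},
  {"dp":[0.4,0,0],"twist":0},
  {"dp":[0.4,0,0],"twist":0},
  {"dp":[0.4,0,0],"twist":0},
])

```text
time_s: 17.75
ee_pos: [0.4526, 0.3026, 0.0806]
eef_rot: [-3.141, 0.0, -0.019]
force: [-1.8, 0.9, 0.0]
grip_width: 0.0005
grip_force: 0.8
```

Emit:
step_arm([
  {"dp":[0.4,0,0],"twist":0},
  {"dp":[0.4,0,0],"twist":0},
  {"dp":[0.4,0,0],"twist":0},
  {"dp":[0.3,0,0],"twist":0},
  {"dp":[0.2,0,0],"twist":0},
  {"dp":[0.2,0,0],"twist":0},
  {"dp":[0.1,0,0],"twist":0},
  {"dp":[0,0,0],"twist":0},
])

```text
time_s: 18.55
ee_pos: [0.5317, 0.301, 0.0805]
eef_rot: [-3.142, -0.0, -0.019]
force: [-1.2, 0.0, 0.1]
grip_width: 0.0005
grip_force: 0.0
```

Emit:
step_arm([
  {"dp":[0.15,0,0],"twist":0},
  {"dp":[0.1,0,0],"twist":0},
  {"dp":[0.1,0,0],"twist":0},
  {"dp":[0.05,0,0],"twist":0},
  {"dp":[0.05,0,0],"twist":0},
  {"dp":[0,0,0],"twist":0},
])

```text
time_s: 19.15
ee_pos: [0.5444, 0.3009, 0.0807]
eef_rot: [3.139, 0.012, -0.018]
force: [-44.3, -6.0, 24.6]
grip_width: 0.0004
grip_force: 22.5
```

Emit:
step_arm([
  {"dp":[-0.2,0,0],"twist":0},
  {"dp":[-0.4,0,0],"twist":0},
  {"dp":[-0.8,0,0],"twist":0},
  {"dp":[-0.8,0,0],"twist":0},
  {"dp":[0,0,0],"twist":0},
])

```text
time_s: 19.65
ee_pos: [0.459, 0.3027, 0.0808]
eef_rot: [3.141, 0.001, -0.017]
force: [0.1, -0.4, 0.6]
grip_width: 0.0002
grip_force: 0.0
```

Run:
```python
from h import *
np.set_printoptions(precision=4,suppress=True)
for n in('top','scene'):
    im,de=ctrl.camera(n); save(n+'3.png',im); W=cloud(n,de)
    m=(de>0)&np.all((W>[.53,.29,.09])&(W<[.61,.32,.118]),-1);P=W[m];print(n,'knob tip',np.percentile(P[:,0],[1,5,50]))
    m=(de>0)&np.all((W>[.53,.21,.05])&(W<[.66,.39,.146]),-1);P=W[m]
    for a in np.arange(.58,.632,.004):
        q=P[(P[:,0]>=a)&(P[:,0]<a+.004)]
        if len(q): print(round(a,3),len(q),'z',np.percentile(q[:,2],[2,50,98]))
    save(n+'3c.png',cv2.resize(im[100:270,150:420],None,fx=2,fy=2))
```

```text
top knob tip [0.5536 0.554  0.5722]
0.58 10 z [0.1023 0.1063 0.1088]
0.584 5 z [0.1045 0.1082 0.1094]
0.588 8 z [0.1026 0.106  0.1097]
0.592 82 z [0.0592 0.1021 0.1269]
0.596 350 z [0.0532 0.1043 0.1296]
0.6 104 z [0.1236 0.1267 0.1298]
0.604 109 z [0.124 0.127 0.13 ]
0.608 142 z [0.1239 0.128  0.141 ]
0.612 144 z [0.1152 0.1385 0.1429]
0.616 116 z [0.1361 0.1396 0.1428]
0.62 99 z [0.1355 0.1395 0.1428]
0.624 116 z [0.1358 0.1394 0.1427]
0.628 106 z [0.1361 0.1393 0.143 ]
0.632 110 z [0.1362 0.139  0.1428]
scene knob tip [0.5544 0.5553 0.5673]
0.58 7 z [0.1015 0.1064 0.1096]
0.584 2 z [0.1075 0.1082 0.109 ]
0.592 7 z [0.1213 0.1244 0.1274]
0.596 51 z [0.1232 0.1265 0.1297]
0.6 73 z [0.1226 0.1269 0.1306]
0.604 30 z [0.124  0.1281 0.1317]
0.608 20 z [0.1329 0.138  0.1409]
0.612 72 z [0.1354 0.14   0.1441]
0.616 83 z [0.1356 0.1396 0.1438]
0.62 83 z [0.1349 0.1401 0.1437]
0.624 69 z [0.1364 0.1404 0.144 ]
0.628 69 z [0.1353 0.1405 0.1453]
0.632 69 z [0.1352 0.1394 0.1435]
```

View pics/top3c.png

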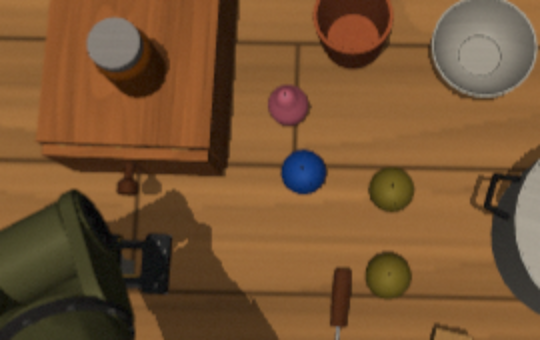

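Emit:
step_arm([
  {"dp":[0,0,-1],"twist":0},
  {"dp":[0,0,-1],"twist":0},
  {"dp":[0,0,-1],"twist":0},
  {"dp":[0.35,0.96,-0.5],"twist":0},
  {"dp":[0.35,0.96,0],"twist":0},
  {"dp":[0.35,0.96,0],"twist":0},
  {"dp":[0.35,0.96,0],"twist":0},
  {"dp":[0.35,0.96,0],"twist":0},
  {"dp":[0.35,0.96,0],"twist":0},
  {"dp":[0.35,0.96,0],"twist":0},
  {"dp":[0.35,0.96,0],"twist":0},
  {"dp":[0.35,0.96,0],"twist":0},
], gripper=0.85)

```text
time_s: 20.95
ee_pos: [0.5819, -0.048, 0.2209]
eef_rot: [3.141, -0.001, -0.02]
force: [0.0, -0.1, -0.1]
grip_width: 0.0866
grip_force: 0.0
```

Emit:
step_arm([
  {"dp":[0,0,0],"twist":1},
  {"dp":[0,0,0.3],"twist":1},
  {"dp":[0,0,0.3],"twist":1},
  {"dp":[0,0,0.3],"twist":1},
  {"dp":[0,0,0.3],"twist":1},
  {"dp":[0,0,0.3],"twist":1},
  {"dp":[0,0,0.3],"twist":1},
  {"dp":[0,0,0.3],"twist":1},
  {"dp":[0,0,0.3],"twist":1},
  {"dp":[0,0,0.3],"twist":0.75},
  {"dp":[0,0,0],"twist":0},
  {"dp":[0,0,0],"twist":0},
])

```text
time_s: 22.15
ee_pos: [0.5814, -0.046, 0.1129]
eef_rot: [-3.141, -0.0, -0.698]
force: [0.5, 0.1, -0.0]
grip_width: 0.0869
grip_force: 0.0
```

Run:
```python
from h import *
np.set_printoptions(precision=4,suppress=True)
o=ctrl.get_obs(); print(o['time_s'],o['ee_pos'],o['eef_rot'],o['qpos'],o['grip_width'])
y=o['eef_rot'][2]; R=np.array([[np.cos(y),np.sin(y)],[np.sin(y),-np.cos(y)]])
print('tool dx,dy in rows to A',R@(np.array([.5785,-.0459])-o['ee_pos'][:2])/.04)
```

```text
22.15 [ 0.5814 -0.046   0.1129] [-3.1415 -0.0003 -0.6985] [-0.1417  0.4611  1.5239 -0.0001  1.1563  2.1276] 0.08691243147056531
tool dx,dy in rows to A [-0.0563  0.0442]
```

Emit:
step_arm([
  {"dp":[-0.06,0.04,0.7],"twist":0},
  {"dp":[0,0,0.7],"twist":0},
  {"dp":[0,0,0.6],"twist":0},
  {"dp":[0,0,0.4],"twist":0},
  {"dp":[0,0,0.12],"twist":0},
  {"dp":[0,0,0],"twist":0},
])

```text
time_s: 22.75
ee_pos: [0.5783, -0.0453, 0.0122]
eef_rot: [-3.141, -0.0, -0.699]
force: [-0.3, 0.2, 0.3]
grip_width: 0.0874
grip_force: 0.0
```

Emit:
step_arm([
  {"dp":[0,0,0],"twist":0},
  {"dp":[0,0,0],"twist":0},
  {"dp":[0,0,0],"twist":0},
  {"dp":[0,0,0],"twist":0},
  {"dp":[0,0,0],"twist":0},
  {"dp":[0,0,0],"twist":0},
], gripper=-1, squeeze=8)

```text
time_s: 23.35
ee_pos: [0.5783, -0.0452, 0.0125]
eef_rot: [-3.141, -0.001, -0.7]
force: [-0.7, -0.6, 5.9]
grip_width: 0.0629
grip_force: 8.0
```

Emit:
step_arm([
  {"dp":[0,0,-0.2],"twist":0},
  {"dp":[0,0,-0.5],"twist":0},
  {"dp":[0,0,-1],"twist":0},
  {"dp":[0,0,-1],"twist":0},
  {"dp":[0,0,-1],"twist":0},
  {"dp":[0,0,-1],"twist":0},
  {"dp":[0,0,-0.7],"twist":0},
  {"dp":[0.28,0.43,0],"twist":0},
  {"dp":[0.56,0.85,0],"twist":0},
  {"dp":[0.56,0.85,0],"twist":0},
  {"dp":[0.56,0.85,0],"twist":0},
  {"dp":[0.56,0.85,0],"twist":0},
])

```text
time_s: 24.55
ee_pos: [0.5557, -0.2287, 0.2281]
eef_rot: [3.141, 0.0, -0.699]
force: [1.0, -0.1, -1.3]
grip_width: 0.0627
grip_force: 8.0
```

Emit:
step_arm([
  {"dp":[0.56,0.85,0],"twist":0},
  {"dp":[0.56,0.85,0],"twist":0},
  {"dp":[0.28,0.43,0],"twist":0},
  {"dp":[0,0,0],"twist":0},
  {"dp":[0,0,0],"twist":0},
])

```text
time_s: 25.05
ee_pos: [0.5444, -0.3278, 0.2277]
eef_rot: [-3.141, 0.001, -0.7]
force: [0.9, 0.6, -1.9]
grip_width: 0.0631
grip_force: 8.0
```

```bash
cat > pot.py <<'E'
from h import *
import sys
from scipy.optimize import least_squares
np.set_printoptions(precision=4,suppress=True)
o=ctrl.get_obs(); print(o['time_s'],o['ee_pos'],o['eef_rot'],o['qpos'][5],o['grip_width'],o['force'])
y=o['eef_rot'][2]; tag=sys.argv[1]
tx=np.array([np.cos(y),np.sin(y)]); ty=np.array([np.sin(y),-np.cos(y)]); e=o['ee_pos']
for n in('top','scene'):
    im,de=ctrl.camera(n); save(n+tag+'.png',im); np.savez(f'pics/{n}{tag}.npz',im=im,de=de); W=cloud(n,de)
    P=W[(de>0)&np.all((W>[.35,-.46,.153])&(W<[.68,-.15,.166]),-1)]
    r=np.hypot(*(P[:,:2]-[.5186,-.3068]).T); P=P[(r>.108)&(r<.13)]
    s=least_squares(lambda x:np.hypot(*(P[:,:2]-x[:2]).T)-.1185,[.5186,-.3068],loss='soft_l1',f_scale=.002)
    print(n,'rim centre',s.x,len(P))
    Q=W[(de>0)&(W[...,2]>e[2]+.085)&(W[...,2]<e[2]+.16)&(np.hypot(W[...,0]-e[0],W[...,1]-e[1])<.12)]
    if len(Q): d=Q[:,:2]-e[:2]; print('body tool-x',np.percentile(d@tx,[1,5,50,95,99]),'tool-y',np.percentile(d@ty,[1,5,50,95,99]),'z-tcp',np.percentile(Q[:,2]-e[2],[1,50,99]),len(Q))
E
python3 pot.py 4
```

```text
25.05 [ 0.5444 -0.3278  0.2277] [-3.1414  0.0007 -0.6997] 1.6706923516380625 0.06306754169823188 [ 0.9324  0.5873 -1.8728]
top rim centre [ 0.5173 -0.3084] 218
body tool-x [-0.0347 -0.0338 -0.0072  0.0257  0.0314] tool-y [-0.0887 -0.0866 -0.0595  0.0644  0.0746] z-tcp [0.1043 0.1395 0.1555] 1219
scene rim centre [ 0.5202 -0.3056] 245
body tool-x [-0.0344 -0.0334 -0.0076  0.0275  0.0322] tool-y [-0.0918 -0.09   -0.0703  0.0434  0.0739] z-tcp [0.0963 0.1362 0.1588] 622
```

View pics/scene4.png

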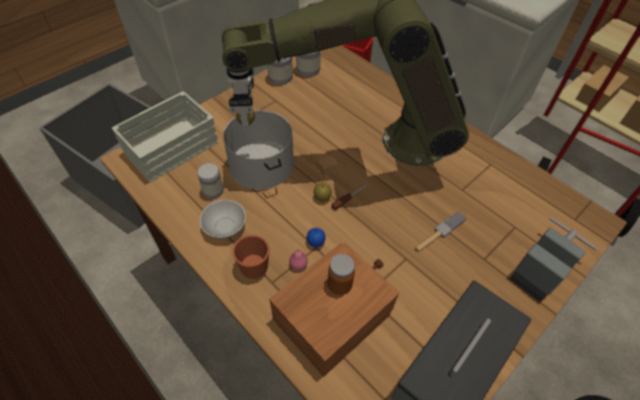

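Emit:
step_arm([
  {"dp":[0,0,0.6],"twist":0},
  {"dp":[0,0,1],"twist":0},
  {"dp":[0,0,1],"twist":0},
  {"dp":[0,0,0.8],"twist":0},
  {"dp":[0,0,0.4],"twist":0},
  {"dp":[0,0,0.2],"twist":0},
  {"dp":[0,0,0.2],"twist":0},
  {"dp":[0,0,0],"twist":0},
])

```text
time_s: 25.95
ee_pos: [0.5446, -0.3285, 0.0601]
eef_rot: [-3.142, -0.0, -0.699]
force: [-0.8, -0.2, -0.9]
grip_width: 0.063
grip_force: 8.0
```

Emit:
step_arm([
  {"dp":[0,0,0.2],"twist":0},
  {"dp":[0,0,0.2],"twist":0},
  {"dp":[0,0,0.2],"twist":0},
  {"dp":[0,0,0.2],"twist":0},
  {"dp":[0,0,0.1],"twist":0},
  {"dp":[0,0,0],"twist":0},
])

```text
time_s: 26.55
ee_pos: [0.5441, -0.3284, 0.023]
eef_rot: [3.141, 0.001, -0.7]
force: [0.2, 0.0, -1.4]
grip_width: 0.0627
grip_force: 8.0
```

```bash
python3 pot.py 5; python3 -c "
import cv2;a=cv2.imread('pics/top5.png')[140:290,370:540];b=cv2.imread('pics/scene5.png')[80:230,180:350]
cv2.imwrite('pics/c5.png',cv2.resize(cv2.hconcat([a,b]),None,fx=2.3,fy=2.3,interpolation=cv2.INTER_CUBIC))"
```

```text
26.55 [ 0.5441 -0.3284  0.023 ] [ 3.1415  0.0012 -0.6997] 1.6698089208411988 0.06271855713715666 [ 0.1881  0.0499 -1.4027]
top rim centre [ 0.5174 -0.3085] 212
body tool-x [-0.0341 -0.0329  0.0019  0.069   0.0746] tool-y [-0.1143 -0.1012 -0.0664 -0.04   -0.0306] z-tcp [0.0888 0.1385 0.149 ] 838
scene rim centre [ 0.5196 -0.3059] 216
body tool-x [-0.0342 -0.0313  0.0124  0.081   0.0841] tool-y [-0.1183 -0.1158 -0.071   0.0689  0.0816] z-tcp [0.0855 0.1242 0.1555] 881
```

View pics/c5.png

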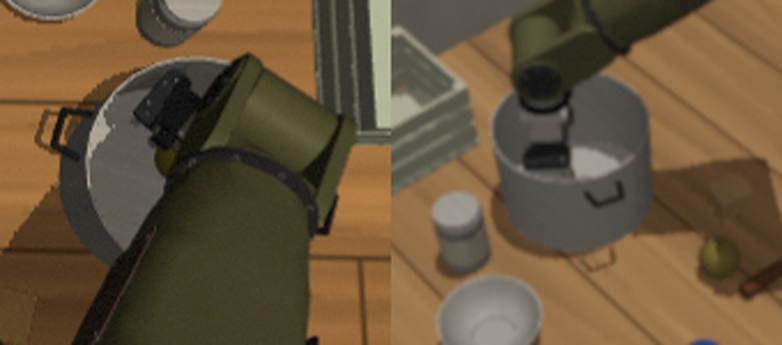

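Emit:
step_arm([
  {"dp":[0,0,0.06],"twist":0},
  {"dp":[0,0,0.05],"twist":0},
  {"dp":[0,0,0.03],"twist":0},
  {"dp":[0,0,0.02],"twist":0},
  {"dp":[0,0,0],"twist":0},
])

```text
time_s: 27.15
ee_pos: [0.5444, -0.3285, 0.0173]
eef_rot: [3.142, 0.0, -0.7]
force: [0.4, 0.4, -1.2]
grip_width: 0.0627
grip_force: 8.0
```

Emit:
step_arm([
  {"dp":[0,0,0.02],"twist":0},
  {"dp":[0,0,0.01],"twist":0},
  {"dp":[0,0,0],"twist":0},
])

```text
time_s: 27.45
ee_pos: [0.5445, -0.3286, 0.0166]
eef_rot: [-3.142, -0.0, -0.7]
force: [-0.8, 0.8, 2.7]
grip_width: 0.0628
grip_force: 8.0
```

Emit:
step_arm([
  {"dp":[0,0,0],"twist":0},
  {"dp":[0,0,0],"twist":0},
  {"dp":[0,0,0],"twist":0},
  {"dp":[0,0,0],"twist":0},
  {"dp":[0,0,-0.2],"twist":0},
  {"dp":[0,0,-0.5],"twist":0},
  {"dp":[0,0,-1],"twist":0},
  {"dp":[0,0,-1],"twist":0},
  {"dp":[0,0,-1],"twist":0},
  {"dp":[0,0,-1],"twist":0},
  {"dp":[0,0,-0.8],"twist":0},
], gripper=0.85)

```text
time_s: 28.55
ee_pos: [0.5444, -0.3286, 0.2397]
eef_rot: [-3.141, -0.003, -0.7]
force: [-0.2, -0.1, -0.1]
grip_width: 0.087
grip_force: 0.0
```

Emit:
step_arm([
  {"dp":[-0.78,-0.51,0],"twist":0},
  {"dp":[-0.78,-0.51,0],"twist":0},
  {"dp":[-0.78,-0.51,0],"twist":0},
  {"dp":[-0.78,-0.51,0],"twist":0},
  {"dp":[-0.78,-0.51,0],"twist":0},
  {"dp":[-0.78,-0.51,0],"twist":0},
  {"dp":[-0.78,-0.51,0],"twist":0},
  {"dp":[-0.78,-0.51,0],"twist":0},
  {"dp":[0,0,0.8],"twist":0},
  {"dp":[0,0,1],"twist":0},
  {"dp":[0,0,0.8],"twist":0},
  {"dp":[0,0,0],"twist":0},
])

```text
time_s: 29.75
ee_pos: [0.4567, -0.0426, 0.1296]
eef_rot: [3.139, 0.005, -0.7]
force: [0.1, -0.7, 0.7]
grip_width: 0.087
grip_force: 0.0
```

```bash
python3 - <<'E'
from h import *
from scipy.optimize import least_squares
np.set_printoptions(precision=4,suppress=True)
o=ctrl.get_obs(); print(o['time_s'],o['ee_pos'],o['eef_rot'],o['qpos'])
for n in('top','scene'):
    im,de=ctrl.camera(n); save(n+'6.png',im); W=cloud(n,de)
    P=W[(de>0)&np.all((W>[.42,-.42,.02])&(W<[.62,-.22,.075]),-1)]
    P=P[np.hypot(*(P[:,:2]-[.5187,-.307]).T)<.1]
    if len(P)>20:
        s=least_squares(lambda x:np.linalg.norm(P-x,axis=1)-.032,[.544,-.328,.033],loss='soft_l1',f_scale=.002); print(n,'apple in pot',s.x,len(P),np.abs(s.fun).mean())
    R=W[(de>0)&np.all((W>[.35,-.46,.153])&(W<[.68,-.15,.166]),-1)]
    s=least_squares(lambda x:np.hypot(*(R[:,:2]-x[:2]).T)-.1185,[.5186,-.3068],loss='soft_l1',f_scale=.002); print('rim',s.x)
    P=W[(de>0)&np.all((W>[.41,-.09,.012])&(W<[.51,.005,.062]),-1)]
    s=least_squares(lambda x:np.linalg.norm(P-x,axis=1)-.032,[.4583,-.043,.029],loss='soft_l1',f_scale=.002); print(n,'apple B',s.x,len(P),np.abs(s.fun).mean())
y=o['eef_rot'][2]; R=np.array([[np.cos(y),np.sin(y)],[np.sin(y),-np.cos(y)]])
print('rows to B',R@(np.array([.4583,-.0428])-o['ee_pos'][:2])/.04)
E
python3 -c "
import cv2;a=cv2.imread('pics/top6.png')[130:310,290:540]
cv2.imwrite('pics/c6.png',cv2.resize(a,None,fx=3,fy=3,interpolation=cv2.INTER_CUBIC))"
```

```text
29.75 [ 0.4567 -0.0426  0.1296] [ 3.1387  0.0049 -0.6995] [-0.1728  0.1839  1.8539 -0.      1.1095  2.0975]
top apple in pot [ 0.5452 -0.3288  0.0328] 441 0.001180653507546079
rim [ 0.5171 -0.3079]
top apple B [ 0.4602 -0.0416  0.0307] 13 0.0003560052118403455
scene apple in pot [ 0.546  -0.3278  0.0303] 106 0.002087350727253354
rim [ 0.5199 -0.3052]
scene apple B [ 0.4581 -0.0427  0.0288] 257 0.001877326463810093
rows to B [ 0.0346 -0.0219]
```

View pics/c6.png

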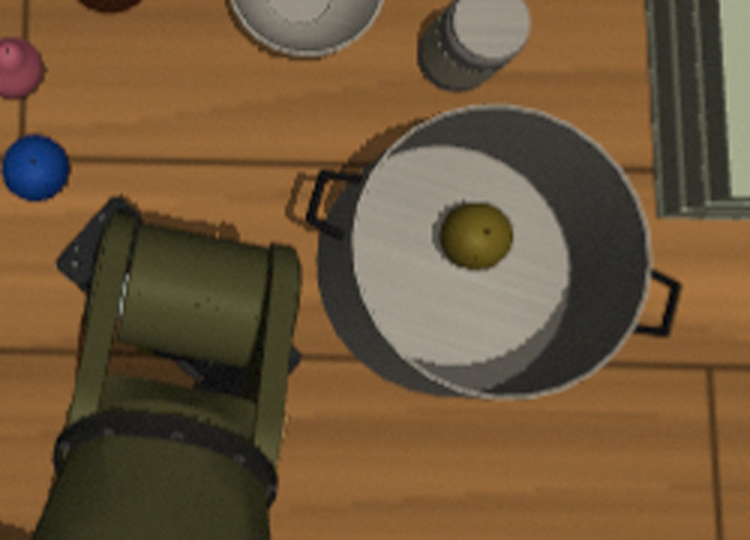

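Emit:
step_arm([
  {"dp":[0.03,-0.02,0.8],"twist":0},
  {"dp":[0,0,0.8],"twist":0},
  {"dp":[0,0,0.6],"twist":0},
  {"dp":[0,0,0.5],"twist":0},
  {"dp":[0,0,0.2],"twist":0},
  {"dp":[0,0,0],"twist":0},
])

```text
time_s: 30.45
ee_pos: [0.4606, -0.0433, 0.0171]
eef_rot: [-3.141, -0.001, -0.7]
force: [0.1, -0.4, -0.2]
grip_width: 0.0871
grip_force: 0.0
```

Emit:
step_arm([
  {"dp":[0,0,0],"twist":0},
  {"dp":[0,0,0],"twist":0},
  {"dp":[0,0,0],"twist":0},
  {"dp":[0,0,0],"twist":0},
  {"dp":[0,0,0],"twist":0},
  {"dp":[0,0,0],"twist":0},
], gripper=-1)

```text
time_s: 31.05
ee_pos: [0.4604, -0.0432, 0.0169]
eef_rot: [-3.141, -0.001, -0.7]
force: [-1.2, -0.6, 7.7]
grip_width: 0.0633
grip_force: 8.0
```

Emit:
step_arm([
  {"dp":[0,0,0],"twist":0},
  {"dp":[0,0,0],"twist":0},
  {"dp":[0,0,0],"twist":0},
  {"dp":[-0.04,0,0.08],"twist":0},
  {"dp":[0,0,0.04],"twist":0},
  {"dp":[0,0,0],"twist":0},
], gripper=0.7)

```text
time_s: 31.65
ee_pos: [0.4585, -0.042, 0.0111]
eef_rot: [3.141, 0.001, -0.7]
force: [0.2, -0.4, 0.6]
grip_width: 0.0799
grip_force: 0.0
```

Emit:
step_arm([
  {"dp":[0,0,0],"twist":0},
  {"dp":[0,0,0],"twist":0},
  {"dp":[0,0,0],"twist":0},
  {"dp":[0,0,0],"twist":0},
  {"dp":[0,0,0],"twist":0},
], gripper=-1)

```text
time_s: 32.15
ee_pos: [0.4588, -0.0421, 0.0115]
eef_rot: [-3.142, -0.0, -0.7]
force: [0.7, 0.0, -0.6]
grip_width: 0.063
grip_force: 8.0
```

Emit:
step_arm([
  {"dp":[0,0,-0.2],"twist":0},
  {"dp":[0,0,-0.5],"twist":0},
  {"dp":[0,0,-1],"twist":0},
  {"dp":[0,0,-1],"twist":0},
  {"dp":[0,0,-1],"twist":0},
  {"dp":[0,0,-1],"twist":0},
  {"dp":[0,0,-0.8],"twist":0},
  {"dp":[0.33,0.29,0],"twist":0},
  {"dp":[0.66,0.58,0],"twist":0},
  {"dp":[0.66,0.58,0],"twist":0},
  {"dp":[0.66,0.58,0],"twist":0},
  {"dp":[0.66,0.58,0],"twist":0},
])

```text
time_s: 33.35
ee_pos: [0.4821, -0.1998, 0.232]
eef_rot: [-3.142, -0.0, -0.7]
force: [-0.1, 0.8, -2.1]
grip_width: 0.0635
grip_force: 8.0
```

Emit:
step_arm([
  {"dp":[0.66,0.58,0],"twist":0},
  {"dp":[0.66,0.58,0],"twist":0},
  {"dp":[0.3,0.29,0],"twist":0},
  {"dp":[0,0,0],"twist":0},
  {"dp":[0,0,0],"twist":0},
])

```text
time_s: 33.85
ee_pos: [0.4944, -0.2838, 0.2315]
eef_rot: [-3.141, 0.001, -0.7]
force: [-0.4, 0.4, -1.8]
grip_width: 0.0629
grip_force: 8.0
```

Run:
```python
from h import *
np.set_printoptions(precision=4,suppress=True)
o=ctrl.get_obs(); print(o['time_s'],o['ee_pos'],o['eef_rot'],o['grip_width'],o['force'])
y=o['eef_rot'][2]; R=np.array([[np.cos(y),np.sin(y)],[np.sin(y),-np.cos(y)]])
print('to target',R@(np.array([.4937,-.2854])-o['ee_pos'][:2])/.04,'from C mm',R@(o['ee_pos'][:2]-[.5187,-.307])*1e3,'from A',R@(o['ee_pos'][:2]-[.5450,-.3285])*1e3)
```

```text
33.85 [ 0.4944 -0.2838  0.2315] [-3.1414  0.0006 -0.6997] 0.06291298651007808 [-0.4455  0.3855 -1.7992]
to target [0.0117 0.0425] from C mm [-33.5046  -2.1272] from A [-67.4708  -1.6389]
```

Emit:
step_arm([
  {"dp":[0,0.05,0.6],"twist":0},
  {"dp":[0,0,1],"twist":0},
  {"dp":[0,0,1],"twist":0},
  {"dp":[0,0,0.8],"twist":0},
  {"dp":[0,0,0.4],"twist":0},
  {"dp":[0,0,0.3],"twist":0},
  {"dp":[0,0,0.2],"twist":0},
  {"dp":[0,0,0],"twist":0},
])

```text
time_s: 34.65
ee_pos: [0.4933, -0.2855, 0.0592]
eef_rot: [-3.142, 0.001, -0.699]
force: [1.0, -0.3, -1.6]
grip_width: 0.0632
grip_force: 8.0
```

Emit:
step_arm([
  {"dp":[0,0,0.2],"twist":0},
  {"dp":[0,0,0.15],"twist":0},
  {"dp":[0,0,0],"twist":0},
])

```text
time_s: 34.95
ee_pos: [0.493, -0.2859, 0.0448]
eef_rot: [3.141, 0.001, -0.7]
force: [1.0, 0.6, -2.2]
grip_width: 0.0634
grip_force: 8.0
```

Emit:
step_arm([
  {"dp":[0,0,0.2],"twist":0},
  {"dp":[0,0,0.2],"twist":0},
  {"dp":[0,0,0.15],"twist":0},
  {"dp":[0,0,0.06],"twist":0},
  {"dp":[0,0,0],"twist":0},
])

```text
time_s: 35.45
ee_pos: [0.4932, -0.286, 0.0206]
eef_rot: [3.142, 0.001, -0.7]
force: [0.2, -0.2, -1.1]
grip_width: 0.0632
grip_force: 8.0
```

Emit:
step_arm([
  {"dp":[0,0,0.04],"twist":0},
  {"dp":[0,0,0.03],"twist":0},
  {"dp":[0,0,0],"twist":0},
])

```text
time_s: 35.75
ee_pos: [0.4933, -0.2861, 0.0183]
eef_rot: [-3.142, -0.0, -0.7]
force: [-0.1, 0.2, -1.8]
grip_width: 0.0632
grip_force: 8.0
```

Emit:
step_arm([
  {"dp":[0,0,0.03],"twist":0},
  {"dp":[0,0,0.02],"twist":0},
  {"dp":[0,0,0],"twist":0},
])

```text
time_s: 36.05
ee_pos: [0.4933, -0.2861, 0.0161]
eef_rot: [3.142, 0.0, -0.7]
force: [0.3, -0.6, -1.7]
grip_width: 0.0634
grip_force: 8.0
```

Emit:
step_arm([
  {"dp":[0,0,0.02],"twist":0},
  {"dp":[0,0,0],"twist":0},
])

```text
time_s: 36.25
ee_pos: [0.4934, -0.2861, 0.0155]
eef_rot: [3.142, -0.0, -0.7]
force: [-1.5, 0.9, -0.6]
grip_width: 0.063
grip_force: 8.0
```

Emit:
step_arm([
  {"dp":[0,0,0.015],"twist":0},
  {"dp":[0,0,0],"twist":0},
])

```text
time_s: 36.45
ee_pos: [0.4935, -0.2862, 0.0154]
eef_rot: [-3.142, -0.001, -0.7]
force: [-2.3, 1.9, 5.3]
grip_width: 0.063
grip_force: 8.0
```

Contact at the bottom; release, lift straight out and move clear.

Emit:
step_arm([
  {"dp":[0,0,0],"twist":0},
  {"dp":[0,0,0],"twist":0},
  {"dp":[0,0,0],"twist":0},
  {"dp":[0,0,0],"twist":0},
  {"dp":[0,0,-0.2],"twist":0},
  {"dp":[0,0,-0.5],"twist":0},
  {"dp":[0,0,-1],"twist":0},
  {"dp":[0,0,-1],"twist":0},
  {"dp":[0,0,-1],"twist":0},
  {"dp":[0,0,-1],"twist":0},
  {"dp":[0,0,-1],"twist":0},
  {"dp":[0,0,0],"twist":0},
], gripper=0.85)

```text
time_s: 37.65
ee_pos: [0.4946, -0.2869, 0.2492]
eef_rot: [-3.141, -0.009, -0.7]
force: [-0.6, -0.1, -0.1]
grip_width: 0.0871
grip_force: 0.0
```

Emit:
step_arm([
  {"dp":[-0.9,0,0],"twist":0},
  {"dp":[-0.9,0,0],"twist":0},
  {"dp":[-0.9,0,0],"twist":0},
  {"dp":[-0.9,0,0],"twist":0},
  {"dp":[0,0,0],"twist":0},
  {"dp":[0,0,0],"twist":0},
])

```text
time_s: 38.25
ee_pos: [0.3832, -0.1933, 0.2433]
eef_rot: [-3.141, -0.001, -0.699]
force: [-0.3, 0.4, 0.4]
grip_width: 0.087
grip_force: 0.0
```

Run:
```python
from h import *
np.set_printoptions(precision=4,suppress=True)
o=ctrl.get_obs(); print(o['time_s'],o['ee_pos'],o['force'])
im,de=ctrl.camera('top'); im2,d2=ctrl.camera('scene')
save('end.png',cv2.resize(np.vstack([im[60:340,150:560],im2[60:340,150:560]]),None,fx=1.05,fy=1.05))
W=cloud('top',de); P=W[(de>0)&np.all((W>[.52,.2,.05])&(W<[.61,.39,.12]),-1)]; h,e=np.histogram(P[:,0],20); print('drawer face x',e[h.argmax()],'knob',np.percentile(P[:,0],1))
```

```text
38.25 [ 0.3832 -0.1933  0.2433] [-0.3086  0.3793  0.4163]
drawer face x 0.59657846040332 knob 0.5540497274134387
```

View pics/end.png

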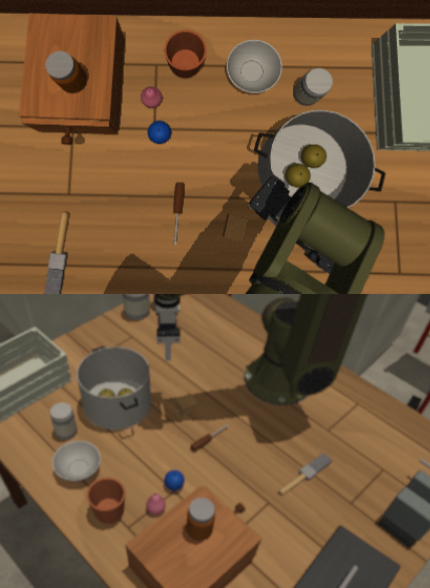

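```bash
python3 -c "
from station import ctrl; print(ctrl.hand_in())"
```

```text
the job is handed in; nothing more can be done
None
```

The job is handed in: the pear stands in the drawer, which is pushed shut, and both apples stand side by side at the bottom of the stockpot, which has not moved. It took about 38 s of the allowed 72 s, and I saw no disturbance to the other things. The highest reading was about 44 N at the wrist, as the closed fingertips pushed the drawer against its stop. I don't have the judge's result.

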